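# Free the rear carrier on a draining arm

### The arm

A 6-joint arm with a two-finger parallel gripper is mounted at the origin on a cart in front of the work surface, level with it; the furniture and walls round the work are solid. World frame = base frame: x ahead of the robot, y to its left, z up, the work surface at z = 0. Lengths are in mm, angles in rad, forces in N, time in s.
With the tool pointing down it reaches from about 300 to 1000 mm from the base axis. Payload 5.1 kg.
Tool frame: the origin (TCP) lies on the centre line of the jaws, within the pads' length; the fingertips stand robot.tcp_to_tips ahead of it and the grasp point (between the pads) lies 6 mm ahead of it (robot.tcp_to_tips is the distance from the TCP to the fingertips, in mm); y points along the fingers, z is the direction in which the jaws open and shut, and the axes are right-handed (so a half turn about y gives the same grasp; the last joint's range is limited). The gripper opens to 95 mm and grips with 3 to 60 N. Pads are 20 mm wide; open, the fingers measure 119 mm over their backs; the gripper's body (75 mm by 180 mm) begins 59 mm behind the grasp point.
Start: joints at [1.035, 0.124, 1.65, -0, 1.367, -0.083], TCP at [284.383, 584.475, 239.656] pointing down, gripper open.
Joint ranges: [-2.61, 2.61], [-1.02, 2.33], [0.03, 2.71], [-1.35, 4.49], [0.32, 2.68], [-2.91, 2.91]. Speed limits (rad/s): [2.57, 2.57, 3.14, 3.14, 3.14, 3.14].

### API

Orientations are given as a unit quaternion [x, y, z, w].
In Python, from cell import robot, vision, finder gives the robot as it stands.
- The arm moves only by the tool arm_command, never from a script. Its argument "motion" is a list of rows, each a list of 3 entries, a list of its own where there are three numbers: the finger opening in mm, from 0 to 95.1, then the shift along the tool's x, y, z in mm, then the turn about the tool's y in degrees. A call has 1 to 5 rows; each row shifts and turns the commanded pose from where the row before left it, along the tool's axes as they then stand; what a row does not reach is not made up. A row lasts 1/8 s, in which the tool goes at most 62.5 mm and 10.7 degrees, less where a joint would pass 70% of its speed; a pose out of reach is approached as far as the arm can. A call is refused whole if a number of a shift passes 62.5 or a number of a turn 10.7, either way. A call with a gripper value outside its range is refused whole. The fingers move at their own pace and stop on an object; "newtons" is the grip in N (left out, the last holds). Time passes only in rows, so rows that do not move let the fingers close. It gives the time, the measured TCP pose, the force and the opening at its end, in the units of the state.
- robot.read_state(): the state, without advancing time (a new reading comes with each control period).
- vision.read_camera(name): name is "scene" or "top" or "wrist"; returns (picture, depth): 420x560x3 uint8, blue, green, red; 420x560 float32, mm along the optical axis (not along the pixel's ray), 0 where there is no reading.
- vision.get_calibration(name): a dict with "fovy" (degrees; the focal length in pixels is half the picture's height over the tangent of half this angle, whatever the lens; pixels are square), "cx", "cy" (the principal point, pixels), "T" (4x4, takes a point from camera to world coordinates). Camera axes: x right, y down, z forward; pixel columns grow to the right and rows downward; lengths in mm; the calibration is good to about 2 mm. The wrist camera is an equidistant fisheye: a pixel r from the principal point sees the ray r / f radians off the axis. A picture is of the moment at which its call begins: read the wrist's pose just before it. get_calibration takes no time and is no camera call; for the wrist camera it gives the pose at the moment of the call.
- robot.job_done(): hands the job in, once; it reports no verdict.
Trained networks look in the newest picture that a camera, given by its name, has taken for a name from the list of things; names that differ only in an ending like _2 or _b are one class to them, and where a whole thing is asked for, a point or a joint stands for the part that bears it (a point fixed in the world has none). Each returns a list of dicts, best first, with "p" (0 to 1); they miss things now and then, are a little off and sometimes report something else, mostly with a low value. They report only what shows in the picture. A call takes as long as a camera call.
- finder.recognise(camera, thing): "uv" ([column, row] in pixels, amid what is visible of it).
- finder.mark_of(camera, thing): "uv" ([column, row] in pixels: a listed point, or the origin of a listed thing).
The state is a dict: "clock": time; "q": joint angles; "dq": joint speeds; "joint_efforts": joint torques, N m; "position": TCP position; "orientation": TCP orientation; "ft_force": force on the tool from outside, world axes, zero at the start; "torque": the same for the moment, N m; "grip_width": finger opening in mm.
Only numpy, scipy, OpenCV 4.12 (cv2) and the standard library are available. Lean on these libraries where they do the work, as an engineer would, in place of code of your own. Each camera call takes 0.05 s, during which the arm holds its last target. There are 200 camera calls.

### The job

The perforated carrier hangs at the rear of the draining arm, blocked by the slide carrier in front of it. Take the slide carrier off the open end and hang it by its bail on the empty arm of the other stand; then push the perforated carrier forward along its arm, without lifting it, until it comes off the open end and stands upright and free of the arm in the tray of its own stand. Do not tip either carrier over and leave the other things on the bench where they are.

Things in the scene. Friction and masses are not known exactly. Their poses are not given: they have to be found in the camera images.
- loaded_stand: Fixed steel draining stand, both carriers hang on it: tray with a post at the rear end and one level round arm pointing along own -x (to the robot). Origin: tray underside, on the bench below the arm; x along the arm to the post, z up. Tray x -155 to +135, y +-60 mm, floor 5 mm thick, lip 12 mm high. Post at x +115 mm, 17 mm thick, top at 75 mm. It may be the left or the right stand.
- spare_stand: Fixed steel draining stand, the same, arm empty: tray with a post at the rear end and one level round arm pointing along own -x (to the robot). Origin: tray underside, on the bench below the arm; x along the arm to the post, z up. Tray x -155 to +135, y +-60 mm, floor 5 mm thick, lip 12 mm high. Post at x +115 mm, 17 mm thick, top at 75 mm. A carrier may hang on it with its origin at x -55 to +90 mm.
- loaded_arm_tip (a point): Centre of the flat free end of the loaded stand's arm: x -65, y 0, z 68.8 mm in that stand's frame. The arm is 12 mm thick, its top 74.8 mm high. A bail leaves the arm only forward over this end. Pushed carriers come off when their origin passes about x -71 mm in the stand's frame.
- spare_arm_tip (a point): Centre of the flat free end of the spare stand's arm: x -65, y 0, z 68.8 mm in that stand's frame. The arm is 12 mm thick, its top 74.8 mm high. A bail goes on only over this end. A hung carrier has its origin at y 0 and 9 mm above the stand's origin, 4 mm clear of the tray floor.
- front_carrier: Open slide rack with slots and glass slides, hung nearer the arm's open end. Aluminium, 0.17 to 0.34 kg; body 54 (x) x 80 (y) x 30 mm high. A strap bail on it (12 mm along x, 65 mm wide along y) closes a window 55 mm wide, from 30 to 66 mm above the origin at its peak (59 at the sides), through which the arm passes along x. Origin: centre of the underside. At the start at x -41 to -35 mm in the loaded stand's frame, axes parallel.
- rear_carrier: Longer carrier, closed by a flat cover with round holes, hung at the rear. Aluminium, 0.17 to 0.34 kg; body 104 (x) x 80 (y) x 30 mm high. A strap bail on it (12 mm along x, 65 mm wide along y) closes a window 55 mm wide, from 30 to 66 mm above the origin at its peak (59 at the sides), through which the arm passes along x. Origin: centre of the underside. Starts at x +43 to +48 mm in the loaded stand's frame.
- front_tab (a point): Centre of the slide carrier's upright grey grip tab on top of its bail: 12 mm along x, 36 mm along y, from 67 to 104 mm above the carrier's origin; this point is 85.5 mm above it.
- rear_tab (a point): Centre of the perforated carrier's equal grip tab (12 x 36 mm, 67 to 104 mm above its origin). Pushed from behind it slides the carrier along the arm; off the end the carrier drops 4 mm to the tray floor (origin 5 mm above the stand's) and slides on flat if pushed just above arm height, but rocks forward if pushed higher or fast.
- lab_timer: Bystander: flat white lab timer, 68 x 62 x 17 mm, lies between the stands near the front. Origin: centre of the underside.
- reagent_bottle: Bystander: white bottle with a white cap, 52 mm in diameter, 110 mm high, stands to the left. Origin: centre of the underside.
- jar: Bystander: dark jar with a white cap, 62 mm in diameter, 105 mm high, stands to the right. Origin: centre of the underside.
- label_tape: Bystander: roll of cream label tape, 93 mm in diameter, 19 mm high, lies flat at the left. Origin: centre of the underside.

How it is judged:
By the outcome, as a careful person would: the job done as asked, in the order asked, and still so for the second after the job is handed in, with the robot touching nothing.
It also fails if it takes over 64 s, if anything falls off the work surface, if the arm or the gripper's body presses on something with over 40 N, if the wrist force passes 120 N, or if a joint passes its speed limit or range.

## Working session

There is one attempt and no reset: what is moved stays moved. The work goes in short steps, Python scripts to look and compute and a tool call to move; the robot and the scene stay as the last step left them, time stands still between calls to the robot, and variables do not carry over. Pictures are saved under pics/ and viewed, about 8 in all and at most 12, crops included, and the job is handed in when it is done.

Besides the shell and the picture viewer there is one more tool, called after ">>>" as name(argument=value, ...), one argument or row to a line, values as JSON. arm_command: Moves the arm, as the interface text tells. Its arguments: {"type":"object","properties":{"motion":{"type":"array","items":{"type":"array"}},"newtons":{"type":"number"}},"required":["motion"]}

```bash
ls; mkdir -p pics
cat > h.py <<'E'
import numpy as np, cv2
from cell import robot, vision, finder
from scipy.spatial.transform import Rotation as R
def cam(n):
    c=vision.get_calibration(n); p,d=vision.read_camera(n); return p,d,c
def ray(c,uv,n,h=420):
    f=h/2/np.tan(np.radians(c['fovy'])/2); v=np.array([uv[0]-c['cx'],uv[1]-c['cy']])
    if n=='wrist':
        r=np.hypot(*v); t=r/f; k=np.sin(t)/max(r,1e-9); return np.array([v[0]*k,v[1]*k,np.cos(t)])
    return np.array([v[0]/f,v[1]/f,1.])
def onz(c,uv,n,z):
    T=np.array(c['T']); d=T[:3,:3]@ray(c,uv,n); o=T[:3,3]; return o+d*(z-o[2])/d[2]
def bydepth(c,uv,n,depth):
    T=np.array(c['T']); d=ray(c,uv,n); return T[:3,:3]@(d/d[2]*depth)+T[:3,3]
E
python3 - <<'E'
from h import *
s=robot.read_state(); print(s, robot.tcp_to_tips)
print(np.round(R.from_quat(s['orientation']).as_matrix(),3))
H=dict(loaded_arm_tip=68.8,spare_arm_tip=68.8,front_tab=94.5,rear_tab=94.5,front_carrier=9,rear_carrier=9,loaded_stand=0,spare_stand=0,lab_timer=0,reagent_bottle=0,jar=0,label_tape=0)
for n in ['top','scene']:
    p,d,c=cam(n); cv2.imwrite(f'pics/{n}1.png',p)
    for k in H:
        for r in finder.mark_of(n,k)[:2]:
            print(n,k,round(r['p'],2),np.round(r['uv']),np.round(onz(c,r['uv'],n,H[k])))
E
```

```text
pics
{'clock': 0.0, 'q': array([ 1.03539589e+00,  1.24496462e-01,  1.65165183e+00, -2.91138968e-05,
        1.36750283e+00, -8.26044445e-02]), 'dq': array([ 0.00088632,  0.00104188,  0.00084996,  0.00062582, -0.00262385,
       -0.00061217]), 'joint_efforts': array([ 1.04698363e-03, -4.17604315e+01, -3.59933066e+01,  7.74926296e-02,
        4.93784202e-02, -2.11836355e-04]), 'position': array([284.09880597, 583.97515978, 238.40569744]), 'orientation': array([ 0.68975878, -0.15893309,  0.15850964, -0.68836603]), 'ft_force': array([ 0.25985566,  0.48422806, -1.1168657 ]), 'torque': array([-0.01719698,  0.02504927,  0.0180869 ]), 'grip_width': 94.84020979985043} 25.0
[[ 0.899 -0.001  0.437]
 [-0.437 -0.002  0.899]
 [-0.    -1.    -0.002]]
top loaded_arm_tip 0.92 [213. 221.] [527. 199.  69.]
top spare_arm_tip 0.9 [361. 217.] [ 524. -210.   69.]
top front_tab 0.9 [210. 204.] [568. 204.  94.]
top rear_tab 0.74 [207. 177.] [646. 212.  94.]
top front_carrier 0.96 [215. 210.] [566. 202.   9.]
top rear_carrier 0.61 [210. 185.] [642. 219.   9.]
top rear_carrier 0.39 [425. 238.] [ 469. -399.    
[... 526 characters left out ...]
_tab 0.95 [229. 201.] [556. 190.  94.]
scene front_tab 0.35 [390. 275.] [ 306. -430.   94.]
scene rear_tab 0.76 [235. 190.] [651. 225.  94.]
scene rear_tab 0.42 [226. 219.] [423. 116.  94.]
scene front_carrier 0.6 [227. 223.] [557. 206.   9.]
scene rear_carrier 0.75 [240. 212.] [655. 211.   9.]
scene loaded_stand 0.61 [233. 222.] [588. 200.   0.]
scene spare_stand 0.87 [345. 244.] [ 590. -214.    0.]
scene lab_timer 0.87 [264. 254.] [426. -12.   0.]
scene lab_timer 0.66 [232. 221.] [592. 207.   0.]
scene reagent_bottle 0.23 [239. 212.] [675. 229.  -0.]
scene jar 0.87 [389. 277.] [ 454. -394.    0.]
scene jar 0.15 [230. 199.] [769. 326.   0.]
scene label_tape 0.56 [185. 209.] [612. 429.   0.]
```

Run:
```python
import cv2
p=cv2.imread('pics/top1.png')[120:300,110:460]; cv2.imwrite('pics/top1c.png',cv2.resize(p,None,fx=2.2,fy=2.2,interpolation=cv2.INTER_CUBIC))
```

```text
(no output)
```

View pics/top1c.png

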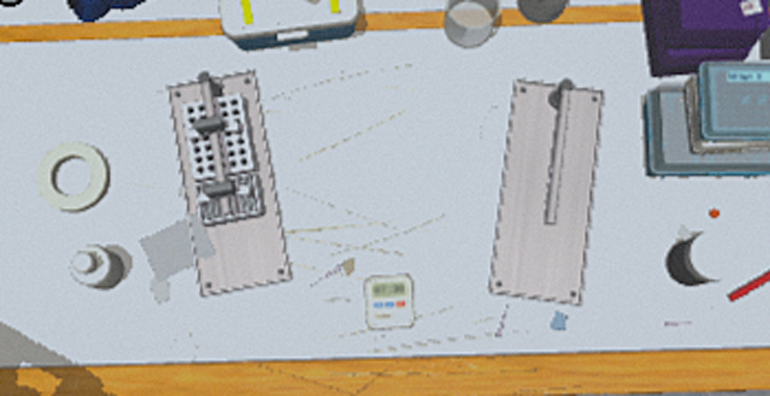

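Run:
```python
from h import *
c=vision.get_calibration('top')
for nm,P in dict(loaded=[(168,88),(256,72),(290,280),(203,297)],spare=[(515,80),(605,92),(582,305),(490,292)]).items():
    w=np.array([onz(c,(a/2.2+110,b/2.2+120),'top',12)[:2] for a,b in P])
    m=np.array([(135,60),(135,-60),(-155,-60),(-155,60)],float)
    a=m-m.mean(0); b=w-w.mean(0)
    y=np.arctan2((a[:,0]*b[:,1]-a[:,1]*b[:,0]).sum(),(a*b).sum()); Rm=np.array([[np.cos(y),-np.sin(y)],[np.sin(y),np.cos(y)]])
    t=w.mean(0)-Rm@m.mean(0); print(nm,t,np.degrees(y),np.round(m@Rm.T+t-w))
    for x in (-65,-38,45): print(x,Rm@[x,0]+t)
```

```text
loaded [598.26982027 206.58688517] 9.053336816805349 [[ 2. -0.]
 [ 2.  1.]
 [-2. -3.]
 [-2.  2.]]
-65 [534.0795716  196.35888562]
-38 [560.74321335 200.60743928]
45 [642.7092232  213.66780794]
spare [ 574.63470818 -217.02707708] -9.571226700497494 [[ 1. -1.]
 [ 2. -0.]
 [-2. -0.]
 [-2.  1.]]
-65 [ 510.53953015 -206.21929506]
-38 [ 537.16368102 -210.70868143]
45 [ 619.00829298 -224.5093877 ]
```

```bash
cat >> h.py <<'E'
def plan(P,yaw,n,start=None):
    """rows moving from current (or start) pose to P with tool z at yaw (deg), pointing down"""
    s=robot.read_state(); p=np.array(s['position']); M=R.from_quat(s['orientation'])
    if start is not None: p=np.array(start[0],float); M=start[1]
    z=M.as_matrix()[:,2]; dy=-(yaw-np.degrees(np.arctan2(z[1],z[0])))
    dy=(dy+90)%180-90
    d=(np.array(P,float)-p)/n
    for i in range(n):
        print(np.round(M.inv().apply(d),1).tolist(), round(dy/n,2)); M=M*R.from_euler('y',dy/n,degrees=True)
    print('end axes',np.round(M.as_matrix(),3).tolist())
E
python3 - <<'E'
from h import *
plan((535,198,240),9.05,8)
E
```

```text
[49.3, -0.0, -29.7] 6.88
[52.5, -0.0, -23.6] 6.88
[55.0, -0.0, -17.2] 6.88
[56.6, -0.0, -10.5] 6.88
[57.5, -0.0, -3.6] 6.88
[57.5, -0.0, 3.3] 6.88
[56.7, -0.0, 10.2] 6.88
[55.1, -0.0, 16.9] 6.88
end axes [[0.157, 0.0, 0.988], [-0.988, -0.0, 0.157], [0.0, -1.0, 0.0]]
```

>>> arm_command(
  motion=[
    [60,[49.3,0,-29.7],6.9],
    [60,[52.5,0,-23.6],6.9],
    [60,[55,0,-17.2],6.9],
    [60,[56.6,0,-10.5],6.9],
  ],
)

```text
clock: 1.8
position: [410.3, 389.6, 239.9]
orientation: [-0.631, 0.32, -0.32, 0.631]
ft_force: [0.6, 0.1, 0.3]
grip_width: 62.3
```

>>> arm_command(
  motion=[
    [60,[57.5,0,-3.6],6.9],
    [60,[57.5,0,3.3],6.9],
    [60,[56.7,0,10.2],6.9],
    [60,[55.1,0,16.9],6.9],
    [60,[0,0,0],0],
  ],
)

```text
clock: 2.42
position: [536.1, 194.6, 239.8]
orientation: [0.536, -0.461, 0.462, -0.536]
ft_force: [-0.6, -0.9, 0.1]
grip_width: 59.9
```

Run:
```python
from h import *
s=robot.read_state(); print(s['clock'],s['position'],np.round(R.from_quat(s['orientation']).as_matrix(),3),s['grip_width'])
p,d,c=cam('wrist'); cv2.imwrite('pics/w1.png',p); print(np.round(c['T'],2).tolist(),c['fovy'])
for k,z in dict(front_tab=94.5,rear_tab=94.5,loaded_arm_tip=68.8,front_carrier=9,rear_carrier=9,loaded_stand=0).items():
    for r in finder.mark_of('wrist',k)[:2]: print(k,round(r['p'],2),np.round(r['uv']),np.round(onz(c,r['uv'],'wrist',z),1))
```

```text
2.425 [536.11377319 194.59155659 239.76679385] [[ 0.149  0.     0.989]
 [-0.989 -0.     0.149]
 [ 0.    -1.     0.   ]] 59.90263555709458
[[0.99, 0.14, 0.04, 524.03], [0.15, -0.95, -0.26, 269.08], [-0.0, 0.27, -0.96, 385.06], [0.0, 0.0, 0.0, 1.0]] 65.70646984690485
front_tab 0.63 [311. 194.] [560.2 205.5  94.5]
front_tab 0.23 [283. 191.] [534.  204.7  94.5]
rear_tab 0.89 [398. 195.] [643.8 217.6  94.5]
loaded_arm_tip 0.67 [288. 190.] [539.4 200.3  68.8]
loaded_arm_tip 0.61 [257.  31.] [486.  352.9  68.8]
front_carrier 0.9 [306. 180.] [562.  202.1   9. ]
rear_carrier 0.91 [380. 174.] [649.9 224.3   9. ]
loaded_stand 0.85 [340. 177.] [602.5 211.1   0. ]
```

View pics/w1.png

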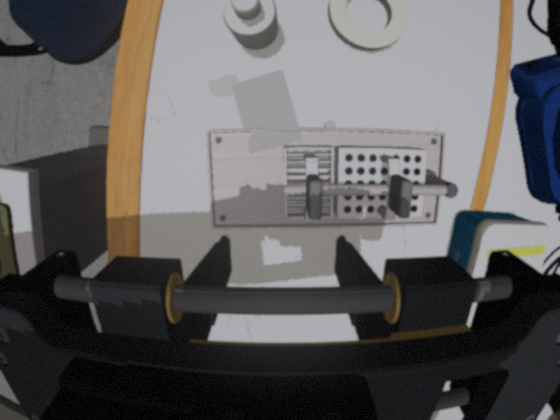

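```bash
cat >> h.py <<'E'
def fit(w,m):
    m=np.array(m,float); w=np.array(w); a=m-m.mean(0); b=w-w.mean(0)
    y=np.arctan2((a[:,0]*b[:,1]-a[:,1]*b[:,0]).sum(),(a*b).sum()); Rm=np.array([[np.cos(y),-np.sin(y)],[np.sin(y),np.cos(y)]])
    t=w.mean(0)-Rm@m.mean(0); return t,np.degrees(y),Rm,m@Rm.T+t-w
E
python3 - <<'E'
from h import *
c=vision.get_calibration('wrist'); im=cv2.imread('pics/w1.png')
w=[onz(c,q,'wrist',12)[:2] for q in [(211,130),(443,132),(438,223),(213,227)]]
t,y,Rm,e=fit(w,[(-155,60),(135,60),(135,-60),(-155,-60)]); print(t,y,np.round(e,1))
# tab top edges: inverse
for q in [(314,178),(401,178),(288,188)]: print(onz(c,q,'wrist',113), onz(c,q,'wrist',69))
cv2.imwrite('pics/w1c.png',cv2.resize(im[120:240,200:460],None,fx=3,fy=3,interpolation=cv2.INTER_CUBIC))
for x in(-65,-38,45): print(x,Rm@[x,0]+t)
E
```

```text
[598.96974435 216.72068116] 9.717113969240081 [[-4.9  0.4]
 [ 4.1  1.7]
 [ 0.7 -1. ]
 [ 0.  -1. ]]
[555.18522516 228.18898857 113.        ] [560.66736381 220.9268744   69.        ]
[632.41698515 241.48757079 113.        ] [650.39065724 236.37638111  69.        ]
[534.69464635 216.07183528 113.        ] [536.8626206  206.84988198  69.        ]
-65 [534.90229297 205.74973437]
-38 [561.51492662 210.30689688]
45 [643.32413377 224.31595202]
```

View pics/w1c.png

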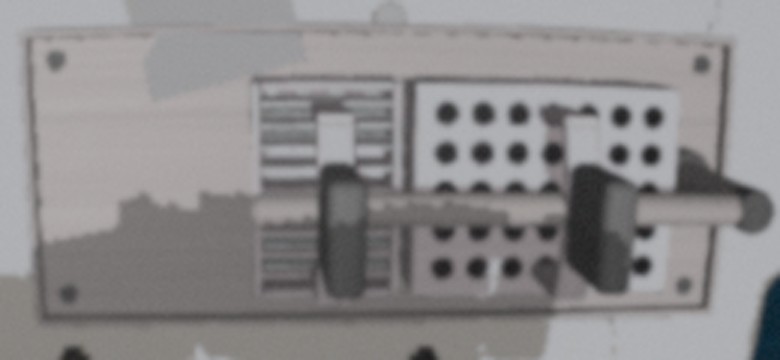

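```bash
cat >> h.py <<'E'
def cloud(d,c,n):
    h,w=d.shape; f=h/2/np.tan(np.radians(c['fovy'])/2)
    u,v=np.meshgrid(np.arange(w)-c['cx'],np.arange(h)-c['cy']); r=np.hypot(u,v)+1e-9
    k=np.tan(r/f)/r if n=='wrist' else np.full_like(r,1/f)
    X=np.dstack([u*k*d,v*k*d,d]); T=np.array(c['T']); X=X@T[:3,:3].T+T[:3,3]; X[d<=0]=np.nan; return X
E
python3 - <<'E'
from h import *
p,d,c=cam('wrist'); X=cloud(d,c,'wrist')
np.save('X1.npy',X)
for q in [(314,197),(314,218)]: print(onz(c,q,'wrist',113))
print('bench z',np.nanmedian(X[60:100,300:330,2]), 'tray', np.nanmedian(X[150:200,230:270,2]))
s=X[110:240,200:470].reshape(-1,3)
for lo,hi in [(103,120)]:
    q=s[(s[:,2]>lo)&(s[:,2]<hi)]
    for a,b in((535,590),(610,670)):
        g=q[(q[:,0]>a)&(q[:,0]<b)]; print(len(g),g.mean(0) if len(g) else '',g.min(0) if len(g) else '',g.max(0) if len(g) else '')
q=s[(s[:,2]>60)&(s[:,2]<80)&(s[:,1]<235)&(s[:,1]>180)]
for a in range(525,700,15):
    g=q[(q[:,0]>a)&(q[:,0]<a+15)]
    if len(g):print(a,len(g),np.round(g.mean(0),1),np.round(np.percentile(g[:,1],[5,95]),1))
E
```

```text
[558.1458763  211.77929363 113.        ]
[561.59152337 193.09391886 113.        ]
bench z 0.24642218492215306 tray 5.375965303872249
555 [561.32969735 205.81577885 112.17411963] [553.90607553 187.14371093 103.008708  ] [570.16615405 222.44951009 115.18290058]
556 [642.95246602 218.48144058 111.22900782] [636.06040485 200.18506577 103.01479895] [652.54053214 235.78377979 115.1589484 ]
525 53 [537.8 201.6  72.3] [196.3 206. ]
540 250 [549.  208.8  73.5] [197.5 231.7]
555 180 [559.1 221.4  74.4] [190.3 234. ]
570 149 [578.5 208.   73.5] [202.4 212.8]
585 179 [592.3 210.1  73.6] [204.4 215.4]
600 178 [607.5 212.6  73.5] [206.8 217.7]
615 170 [622.5 215.1  73.5] [209.2 220.3]
630 229 [637.9 213.1  73.9] [188.7 232.2]
645 73 [649.  191.3  72.9] [186.6 196.3]
660 78 [670.9 222.8  73.4] [217.1 227.1]
675 132 [682.4 224.4  73.4] [218.7 229.5]
690 134 [697.2 227.1  73.2] [221.1 232.2]
```

>>> arm_command(
  motion=[
    [40,[-4,45,14],-0.5],
    [40,[-3,45,12],0],
    [40,[0,30,0.5],0],
    [40,[0,8,0],0],
    [40,[0,0,0],0],
  ],
)

```text
clock: 3.45
position: [559.5, 209.1, 112.0]
orientation: [-0.539, 0.457, -0.457, 0.539]
ft_force: [0.7, -1.2, -0.2]
grip_width: 39.9
```

>>> arm_command(
  motion=[
    [40,[3.5,7,1.3],0],
    [40,[0,0,0],0],
    [5,[0,0,0],0],
    [5,[0,0,0],0],
    [5,[0,0,0],0],
  ],
  newtons=30,
)

```text
clock: 4.08
position: [561.5, 205.4, 104.9]
orientation: [-0.539, 0.457, -0.458, 0.539]
ft_force: [0.0, 0.1, -0.3]
grip_width: 15.2
```

>>> arm_command(
  motion=[
    [5,[0,0,0],0],
    [5,[0,-3,0],0],
    [5,[0,-3,0],0],
    [5,[0,-3,0],0],
    [5,[0,0,0],0],
  ],
)

```text
clock: 4.7
position: [561.5, 205.4, 113.9]
orientation: [-0.539, 0.457, -0.458, 0.539]
ft_force: [-0.1, 0.4, -3.8]
grip_width: 11.8
```

>>> arm_command(
  motion=[
    [5,[0,0,-15],0],
    [5,[0,0,-20],0],
    [5,[0,0,-20],0],
    [5,[0,0,-20],0],
    [5,[0,0,-3],0],
  ],
)

```text
clock: 5.32
position: [482.6, 192.4, 113.1]
orientation: [0.54, -0.458, 0.457, -0.539]
ft_force: [-0.1, 0.0, -2.9]
grip_width: 11.7
```

Run:
```python
from h import *
s=robot.read_state(); M=R.from_quat(s['orientation']); p=s['position']
plan((450,-110,175),-9.5,7,(p+np.array([0,0,20]),M))
```

```text
[41.9, -6.0, -11.6] 2.7
[42.4, -6.0, -9.7] 2.7
[42.8, -6.0, -7.7] 2.7
[43.1, -6.0, -5.6] 2.7
[43.3, -6.0, -3.6] 2.7
[43.4, -6.0, -1.6] 2.7
[43.5, -6.0, 0.5] 2.7
end axes [[-0.165, -0.001, 0.986], [-0.986, -0.0, -0.165], [0.001, -1.0, -0.001]]
```

>>> arm_command(
  motion=[
    [5,[0,-20,0],0],
    [5,[25,-6,-8],2.7],
    [5,[42,-6,-11],2.7],
    [5,[43,-6,-9],2.7],
    [5,[43,-6,-6],2.7],
  ],
)

```text
clock: 5.95
position: [463.5, 35.9, 158.1]
orientation: [0.493, -0.506, 0.507, -0.494]
ft_force: [0.3, -0.3, -3.2]
grip_width: 12.1
```

>>> arm_command(
  motion=[
    [5,[43,-6,-4],2.7],
    [5,[43,-6,-2],2.7],
    [5,[43,-6,0],2.7],
    [5,[20,-6,0],0],
    [5,[0,0,0],0],
  ],
)

```text
clock: 6.58
position: [445.2, -112.2, 182.4]
orientation: [0.456, -0.54, 0.541, -0.456]
ft_force: [-0.7, 0.8, -3.2]
grip_width: 12.2
```

Run:
```python
from h import *
s=robot.read_state(); print(s['clock'],s['position'],np.round(R.from_quat(s['orientation']).as_matrix(),3),s['grip_width'])
p,d,c=cam('wrist'); cv2.imwrite('pics/w2.png',p); X=cloud(d,c,'wrist'); np.save('X2.npy',X)
s=X.reshape(-1,3)
q=s[(s[:,2]>66)&(s[:,2]<80)&(s[:,1]<-150)&(s[:,1]>-270)&(s[:,0]>480)]
for a in range(480,720,15):
    g=q[(q[:,0]>a)&(q[:,0]<a+15)]
    if len(g):print(a,len(g),np.round(g.mean(0),1),np.round(g[:,0].min(),1),np.round(np.percentile(g[:,1],[5,95]),1))
```

```text
6.575 [ 445.24029058 -112.24601689  182.40510467] [[-0.169  0.002  0.986]
 [-0.986 -0.001 -0.169]
 [ 0.    -1.     0.002]] 12.152044043917419
```

View pics/w2.png

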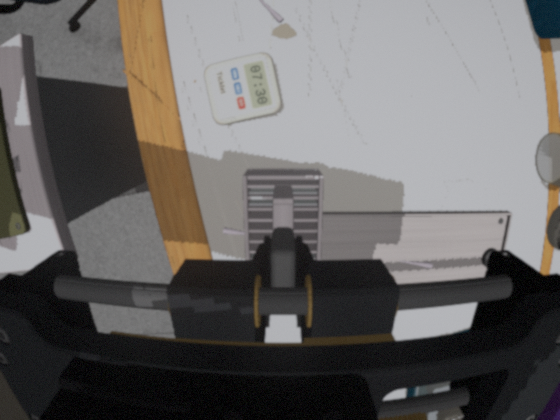

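>>> arm_command(
  motion=[
    [5,[41,0,9],0],
    [5,[41,0,9],0],
    [5,[0,0,0],0],
  ],
)

```text
clock: 7.0
position: [449.4, -195.7, 181.4]
orientation: [-0.456, 0.54, -0.54, 0.456]
ft_force: [0.7, 0.7, -3.7]
grip_width: 11.6
```

Run:
```python
from h import *
s=robot.read_state(); print(s['clock'],s['position'],np.round(R.from_quat(s['orientation']).as_matrix(),3),s['grip_width'])
p,d,c=cam('wrist'); cv2.imwrite('pics/w3.png',p); X=cloud(d,c,'wrist'); np.save('X3.npy',X)
s=X.reshape(-1,3)
q=s[(s[:,2]>66)&(s[:,2]<80)&(s[:,1]<-150)&(s[:,1]>-270)&(s[:,0]>495)]
for a in range(495,720,15):
    g=q[(q[:,0]>a)&(q[:,0]<a+15)]
    if len(g):print(a,len(g),np.round(g.mean(0),1),np.round(g[:,0].min(),1),np.round(np.percentile(g[:,1],[5,95]),1))
```

```text
7.0 [ 449.38186466 -195.70406485  181.4158158 ] [[-0.168 -0.     0.986]
 [-0.986  0.    -0.168]
 [-0.    -1.    -0.   ]] 11.561299053649394
510 221 [ 517.7 -204.4   73.1] 511.0 [-209.2 -200.1]
525 224 [ 532.5 -206.6   73.3] 525.1 [-211.9 -202.3]
540 211 [ 547.5 -209.2   73.4] 540.1 [-214.4 -204.7]
555 203 [ 562.5 -211.8   73.4] 555.0 [-217.  -207.2]
570 196 [ 577.4 -214.3   73.4] 570.1 [-219.6 -209.6]
585 185 [ 592.3 -216.9   73.4] 585.2 [-222.6 -212. ]
600 179 [ 607.4 -219.5   73.3] 600.0 [-225.1 -214.8]
615 160 [ 622.3 -221.8   73.3] 615.1 [-227.1 -217.2]
630 144 [ 637.2 -224.1   73.2] 630.2 [-229.4 -219.6]
645 141 [ 652.2 -226.7   73.3] 645.1 [-232.2 -222.2]
660 132 [ 667.4 -229.4   73.1] 660.2 [-235.  -224.9]
675 170 [ 683.3 -232.5   73.3] 675.0 [-240.4 -226.8]
690 49 [ 692.9 -234.5   74.5] 690.1 [-240.8 -228.5]
```

View pics/w3.png

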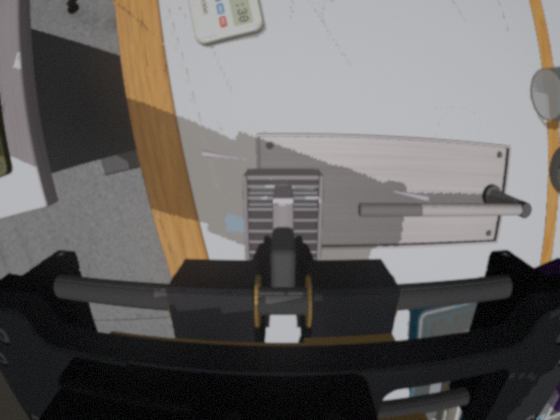

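>>> arm_command(
  motion=[
    [5,[-2.7,25,0],-0.2],
    [5,[0,25,0],0],
    [5,[0,16,0],0],
    [5,[0,0,0],0],
  ],
)

```text
clock: 7.55
position: [448.7, -190.7, 114.1]
orientation: [-0.458, 0.54, -0.538, 0.458]
ft_force: [0.6, 0.2, -3.0]
grip_width: 12.0
```

>>> arm_command(
  motion=[
    [5,[1,0,20],0],
    [5,[0,0,26],0],
    [5,[0,0,26],0],
    [5,[0,0,26],0],
    [5,[0,0,20],0],
  ],
)

```text
clock: 8.18
position: [567.8, -212.4, 117.2]
orientation: [0.457, -0.538, 0.54, -0.458]
ft_force: [-0.4, -0.4, -2.2]
grip_width: 12.0
```

>>> arm_command(
  motion=[
    [5,[0,0,8],0],
    [5,[0,0,0],0],
    [5,[0,0,0],0],
  ],
)

```text
clock: 8.55
position: [573.1, -213.4, 115.7]
orientation: [-0.458, 0.539, -0.539, 0.458]
ft_force: [-0.4, -0.1, -3.1]
grip_width: 11.8
```

>>> arm_command(
  motion=[
    [5,[0,4,0],0],
    [5,[0,4,0],0],
    [5,[0,2,0],0],
    [5,[0,0,0],0],
  ],
)

```text
clock: 9.05
position: [573.5, -213.6, 105.4]
orientation: [-0.458, 0.539, -0.539, 0.458]
ft_force: [0.3, 0.3, -3.3]
grip_width: 11.6
```

>>> arm_command(
  motion=[
    [5,[0,0.8,0],0],
    [5,[0,0,0],0],
  ],
)

```text
clock: 9.3
position: [573.8, -213.6, 105.1]
orientation: [0.458, -0.539, 0.539, -0.458]
ft_force: [-0.1, 0.7, -1.6]
grip_width: 12.3
```

Nearly borne by the arm; lower slightly more and open.

>>> arm_command(
  motion=[
    [5,[0,0.7,0],0],
    [5,[0,0,0],0],
    [40,[0,0,0],0],
    [40,[0,0,0],0],
    [40,[0,0,0],0],
  ],
)

```text
clock: 9.93
position: [573.8, -213.6, 104.1]
orientation: [0.458, -0.539, 0.539, -0.458]
ft_force: [-0.4, 0.4, 0.2]
grip_width: 36.0
```

>>> arm_command(
  motion=[
    [40,[0,0,0],0],
    [40,[0,-15,0],0],
    [40,[0,-40,0],0],
    [40,[0,-50,0],0],
    [40,[0,-30,0],0],
  ],
)

```text
clock: 10.55
position: [574.7, -214.0, 243.9]
orientation: [0.457, -0.537, 0.541, -0.458]
ft_force: [-0.0, 0.5, -0.8]
grip_width: 39.9
```

Run:
```python
from h import *
s=robot.read_state(); print(s['clock'],s['position'],s['grip_width'])
p,d,c=cam('wrist'); cv2.imwrite('pics/w4.png',p); X=cloud(d,c,'wrist')
s=X.reshape(-1,3)
q=s[(s[:,2]>103)&(s[:,2]<118)&(abs(s[:,1]+214)<35)&(abs(s[:,0]-574)<40)]
print(len(q),q.mean(0),q.min(0),q.max(0))
plan((643,218.5,230),9.1,10)
```

```text
10.55 [ 574.72880994 -214.01427526  243.87865773] 39.90645911671122
551 [ 572.47748643 -213.61399204  112.44653738] [ 564.36830396 -233.08834223  103.08715207] [ 580.44340698 -196.9254081   114.99738059]
[-43.8, 1.7, -0.5] -1.84
[-43.8, 1.7, 0.9] -1.84
[-43.8, 1.7, 2.4] -1.84
[-43.7, 1.7, 3.8] -1.84
[-43.5, 1.7, 5.2] -1.84
[-43.3, 1.7, 6.6] -1.84
[-43.1, 1.7, 8.0] -1.84
[-42.8, 1.7, 9.3] -1.84
[-42.5, 1.7, 10.7] -1.84
[-42.1, 1.7, 12.1] -1.84
end axes [[0.158, 0.01, 0.987], [-0.987, -0.005, 0.158], [0.006, -1.0, 0.01]]
```

View pics/w4.png

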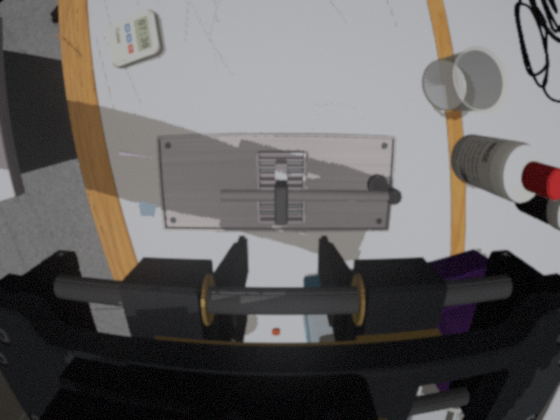

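>>> arm_command(
  motion=[
    [30,[-43.8,0,0],-1.85],
    [30,[-43.8,0,1],-1.85],
    [30,[-43.8,0,2.5],-1.85],
    [30,[-43.7,0,4],-1.85],
    [30,[-43.5,0,5],-1.85],
  ],
)

```text
clock: 11.22
position: [607.8, 4.4, 239.7]
orientation: [0.5, -0.5, 0.5, -0.5]
ft_force: [-0.0, -0.4, 0.3]
grip_width: 29.6
```

>>> arm_command(
  motion=[
    [30,[-43.3,0,6.5],-1.85],
    [30,[-43,0,8],-1.85],
    [30,[-42.8,0,9.5],-1.85],
    [30,[-42.5,0,10.5],-1.85],
    [30,[-42,0,12],-1.85],
  ],
)

```text
clock: 11.85
position: [640.7, 220.7, 239.7]
orientation: [-0.538, 0.458, -0.458, 0.539]
ft_force: [0.1, -0.8, -0.9]
grip_width: 30.0
```

>>> arm_command(
  motion=[
    [30,[0,0,0],0],
    [30,[0,0,0],0],
  ],
)

```text
clock: 12.1
position: [640.5, 218.9, 239.3]
orientation: [0.538, -0.458, 0.459, -0.538]
ft_force: [-0.1, -0.7, 0.4]
grip_width: 29.9
```

Run:
```python
from h import *
s=robot.read_state(); print(s['clock'],s['position'],s['grip_width'])
p,d,c=cam('wrist'); X=cloud(d,c,'wrist')
s=X.reshape(-1,3)
q=s[(s[:,2]>103)&(s[:,2]<118)&(abs(s[:,1]-218)<35)&(abs(s[:,0]-643)<40)]
print(len(q),q.mean(0),q.min(0),q.max(0))
plan((644,218.5,140),9.1,3)
```

```text
12.1 [640.54642623 218.87842559 239.26181428] 29.895283731386787
559 [644.60426349 218.85852073 112.46919366] [636.72461005 200.04053188 103.51424449] [652.93936184 235.7882818  115.18714545]
[0.1, 33.1, 1.1] 0.0
[0.1, 33.1, 1.1] 0.0
[0.1, 33.1, 1.1] 0.0
end axes [[0.158, -0.0, 0.987], [-0.987, -0.0, 0.158], [0.0, -1.0, -0.0]]
```

>>> arm_command(
  motion=[
    [30,[0,50,2],0],
    [30,[0,50,2],0],
    [30,[0,27,0],0],
    [30,[0,8,0],0],
    [30,[0,0,0],0],
  ],
)

```text
clock: 12.78
position: [644.9, 219.1, 104.7]
orientation: [-0.538, 0.459, -0.459, 0.538]
ft_force: [0.2, -0.0, 0.3]
grip_width: 29.7
```

>>> arm_command(
  motion=[
    [22,[0,2.3,0],0],
    [22,[0,0,0],0],
    [22,[0,0,-3],0],
    [22,[0,0,-4],0],
    [22,[0,0,-5],0],
  ],
)

```text
clock: 13.4
position: [633.2, 218.2, 102.6]
orientation: [-0.538, 0.458, -0.459, 0.539]
ft_force: [3.1, 0.8, 1.8]
grip_width: 21.6
```

>>> arm_command(
  motion=[
    [22,[0,0,-6],0],
    [22,[0,0,-8],0],
    [22,[0,0,-8],0],
    [22,[0,0,-8],0],
    [22,[0,0,-8],0],
  ],
)

```text
clock: 14.02
position: [594.8, 211.9, 102.1]
orientation: [-0.538, 0.458, -0.459, 0.538]
ft_force: [2.6, 0.8, 1.7]
grip_width: 22.0
```

>>> arm_command(
  motion=[
    [22,[0,0,-8],0],
    [22,[0,0,-8],0],
    [22,[0,0,-8],0],
    [22,[0,0,-8],0],
    [22,[0,0,-6],0],
  ],
)

```text
clock: 14.65
position: [557.1, 205.8, 101.7]
orientation: [0.538, -0.459, 0.458, -0.538]
ft_force: [2.8, 1.2, 2.6]
grip_width: 22.0
```

>>> arm_command(
  motion=[
    [22,[0,0,-4],0],
    [22,[0,0,-3],0],
    [22,[0,0,-3],0],
    [22,[0,0,-3],0],
    [22,[0,0,-2],0],
  ],
)

```text
clock: 15.28
position: [542.7, 203.4, 101.7]
orientation: [0.538, -0.459, 0.458, -0.538]
ft_force: [3.4, 0.1, 1.6]
grip_width: 22.0
```

Run:
```python
from h import *
s=robot.read_state(); print(s['clock'],s['position'],s['ft_force'])
p=np.array(s['position'][:2])-[598.6,211.3]; y=np.radians(9.1); print('tcp in stand',p@[np.cos(y),np.sin(y)],p@[-np.sin(y),np.cos(y)])
p,d,c=cam('scene'); X=cloud(d,c,'scene'); cv2.imwrite('pics/s2.png',cv2.resize(p[150:260,160:310],None,fx=5,fy=5,interpolation=cv2.INTER_CUBIC))
```

```text
15.275 [542.67585218 203.42631387 101.72875803] [3.41841087 0.08521379 1.62379588]
tcp in stand -56.465562665020194 1.0702687320466895
```

View pics/s2.png

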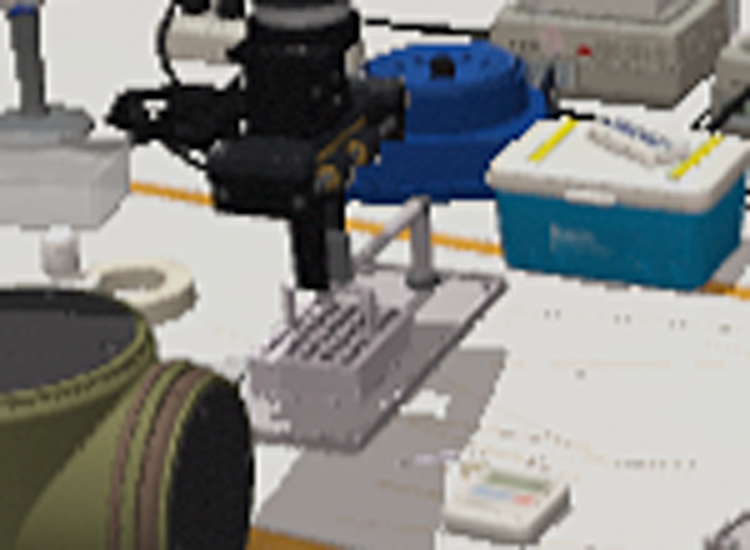

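>>> arm_command(
  motion=[
    [22,[0,0,-2],0],
    [22,[0,0,-2],0],
    [22,[0,0,-2],0],
    [22,[0,0,-2],0],
    [22,[0,0,-1],0],
  ],
)

```text
clock: 15.95
position: [533.8, 202.0, 101.7]
orientation: [0.538, -0.459, 0.458, -0.538]
ft_force: [2.3, 0.8, 0.7]
grip_width: 22.0
```

>>> arm_command(
  motion=[
    [22,[0,0,-1],0],
    [22,[0,0,-1],0],
    [22,[0,0,-1],0],
    [22,[0,0,-1],0],
    [22,[0,0,0],0],
  ],
)

```text
clock: 16.58
position: [529.8, 201.4, 101.7]
orientation: [0.539, -0.459, 0.458, -0.538]
ft_force: [0.9, -0.3, 1.3]
grip_width: 22.2
```

```bash
cat >> h.py <<'E'
def st():
    s=robot.read_state(); y=np.radians(9.1); p=np.array(s['position'][:2])-[598.6,211.3]
    print(s['clock'],s['position'],s['ft_force'],'tcp in stand',p@[np.cos(y),np.sin(y)],p@[-np.sin(y),np.cos(y)])
E
python3 - <<'E'
from h import *
st()
p,d,c=cam('wrist'); X=cloud(d,c,'wrist'); s=X.reshape(-1,3); y=np.radians(9.1); q=(s[:,:2]-[598.6,211.3])@np.array([[np.cos(y),-np.sin(y)],[np.sin(y),np.cos(y)]])
cv2.imwrite('pics/w5.png',p)
m=(abs(q[:,1])<36)&(q[:,0]>-140)&(q[:,0]<-20)&(s[:,2]>20)&(s[:,2]<55)
print(m.sum()); 
for a in range(-145,0,10):
    k=m&(q[:,0]>a)&(q[:,0]<a+10)
    if k.sum()>5: print(a,k.sum(),np.median(s[k,2]))
E
```

```text
16.575 [529.7552728  201.36775692 101.71544601] [ 0.85395791 -0.30215242  1.25905598] tcp in stand -69.54909852665322 1.0811150447617166
8187
-115 1045 35.60440801576834
-105 1063 36.348806661582074
-95 827 37.164302620944
-85 1375 37.77586896104995
-75 452 38.41578144104906
-65 348 39.5022113651832
-55 859 39.95715033940755
-45 905 40.55893111775006
-35 881 41.26345706190685
-25 432 41.8938990188296
```

View pics/w5.png

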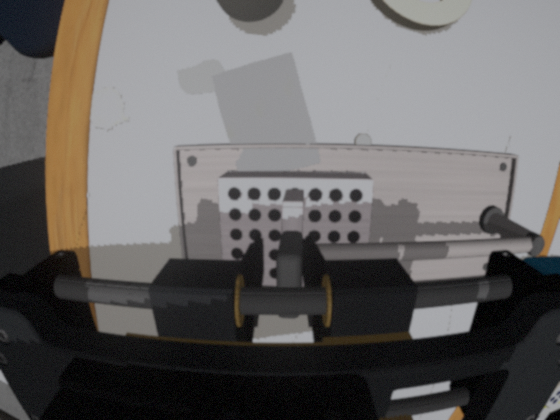

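>>> arm_command(
  motion=[
    [22,[0,0,-1],0],
    [22,[0,0,-1],0],
    [22,[0,0,-1],0],
    [22,[0,0,-1],0],
    [22,[0,0,0],0],
  ],
)

```text
clock: 17.25
position: [525.5, 200.7, 101.5]
orientation: [0.539, -0.459, 0.458, -0.538]
ft_force: [0.5, 0.7, 0.4]
grip_width: 22.2
```

```bash
cat >> h.py <<'E'
def prof():
    st()
    p,d,c=cam('wrist'); X=cloud(d,c,'wrist'); s=X.reshape(-1,3); y=np.radians(9.1); q=(s[:,:2]-[598.6,211.3])@np.array([[np.cos(y),-np.sin(y)],[np.sin(y),np.cos(y)]])
    m=(abs(q[:,1])<36)&(q[:,0]>-170)&(q[:,0]<0)&(s[:,2]>25)&(s[:,2]<50)
    k=m&(abs(q[:,1]-25)<12)
    print('x range',np.percentile(q[k,0],[0.5,99.5]))
    A=np.c_[q[k],np.ones(k.sum())]; f=np.linalg.lstsq(A,s[k,2],rcond=None)[0]
    print('pitch deg',np.degrees(np.arctan(f[0])),'roll',np.degrees(np.arctan(f[1])),'z mid',np.median(s[k,2])); return p
E
python3 -c "
from h import *
prof()"
```

```text
17.25 [525.54477181 200.67344396 101.49650996] [0.51079407 0.73464498 0.43482614] tcp in stand -73.8164165310025 1.0614655425836457
x range [-121.49106222  -18.91311385]
pitch deg -0.05220407324539092 roll 0.8960258875600569 z mid 35.42542698815258
```

>>> arm_command(
  motion=[
    [22,[0,0,-1],0],
    [22,[0,0,-1],0],
    [22,[0,0,-1],0],
    [22,[0,0,-1],0],
    [22,[0,0,-1],0],
  ],
)

```text
clock: 17.92
position: [521.1, 200.0, 101.9]
orientation: [-0.538, 0.458, -0.458, 0.538]
ft_force: [1.0, 0.4, -0.6]
grip_width: 22.0
```

```bash
python3 -c "
from h import *
prof()"
```

```text
17.925 [521.13719593 200.00414634 101.8605206 ] [ 0.95386239  0.37043061 -0.55110685] tcp in stand -78.27437263389118 1.0976855119952198
x range [-125.75626318  -23.29439244]
pitch deg -0.04587903375117502 roll 0.882344286279026 z mid 35.452417720080845
```

Sliding flat; centre at about −74.5. Push 12 mm more.

>>> arm_command(
  motion=[
    [22,[0,0,-1],0],
    [22,[0,0,-1.2],0],
    [22,[0,0,-1.2],0],
    [22,[0,0,-1.2],0],
    [22,[0,0,-1.2],0],
  ],
)

```text
clock: 18.6
position: [515.5, 199.1, 101.9]
orientation: [-0.538, 0.458, -0.459, 0.538]
ft_force: [1.3, -0.1, -1.6]
grip_width: 21.8
```

>>> arm_command(
  motion=[
    [22,[0,0,-1.2],0],
    [22,[0,0,-1.2],0],
    [22,[0,0,-1.2],0],
    [22,[0,0,-1.2],0],
    [22,[0,0,-1],0],
  ],
)

```text
clock: 19.23
position: [509.8, 198.2, 101.9]
orientation: [-0.538, 0.458, -0.459, 0.538]
ft_force: [1.5, 0.6, 0.2]
grip_width: 22.1
```

```bash
python3 -c "
from h import *
prof()"
```

```text
19.225 [509.75953482 198.17505462 101.93400239] [1.51802226 0.55801393 0.16050704] tcp in stand -89.79811790865666 1.091083982598942
x range [-137.3501878   -34.74310452]
pitch deg -0.034858589404015414 roll 0.8163604565078452 z mid 35.43422400008738
```

>>> arm_command(
  motion=[
    [22,[0,0,2.5],0],
    [22,[0,0,2],0],
    [30,[0,0,0],0],
    [30,[0,0,0],0],
    [30,[0,-5,0],0],
  ],
)

```text
clock: 19.9
position: [513.7, 198.7, 106.5]
orientation: [0.539, -0.459, 0.458, -0.538]
ft_force: [-0.5, -0.8, -0.3]
grip_width: 29.7
```

>>> arm_command(
  motion=[
    [30,[0,-15,0],0],
    [30,[0,-40,0],0],
    [30,[0,-50,0],0],
    [30,[0,-40,0],0],
    [30,[0,0,0],0],
  ],
)

```text
clock: 20.52
position: [516.5, 199.6, 258.3]
orientation: [-0.535, 0.456, -0.46, 0.541]
ft_force: [-0.2, -0.2, -0.8]
grip_width: 29.9
```

Run:
```python
from h import *
p=prof(); cv2.imwrite('pics/w6.png',p)
p,d,c=cam('scene'); cv2.imwrite('pics/s3.png',cv2.resize(p[150:320,150:420],None,fx=2.9,fy=2.9,interpolation=cv2.INTER_CUBIC))
```

```text
20.525 [516.45146225 199.55298167 258.2666832 ] [-0.15018448 -0.17363103 -0.84874265] tcp in stand -82.97248609113441 1.393285867360749
x range [-137.51330825  -34.30388108]
pitch deg -0.007195527319697321 roll 0.42978788229464293 z mid 35.36888196599148
```

View pics/s3.png

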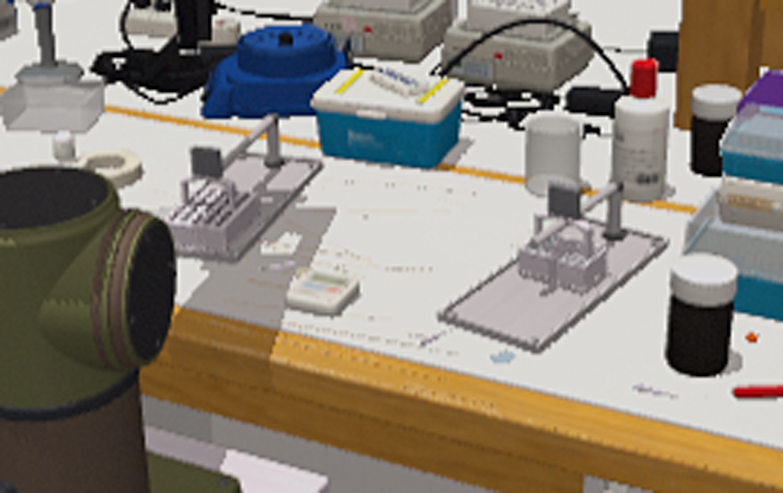

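View pics/w6.png

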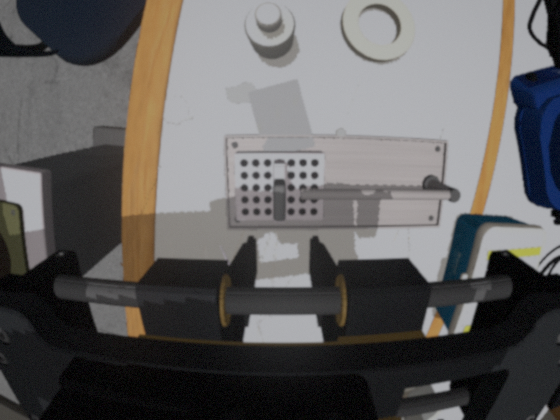

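The scene view shows the slide carrier hanging upright on the spare arm (about (562,250)). The perforated carrier is upright in its own tray in front of the arm end (wrist view: body (237–325,152–222), arm tip at about (300,192), beyond the bail). The bystanders have not moved.

```bash
python3 -c "
from cell import robot
print(robot.job_done())"
```

```text
the job is handed in; nothing more can be done
None
```

The job is done and handed in at about 20.6 s on the robot's clock, with the gripper clear of everything.

- **Slide carrier:** I lifted it 9 mm, took it off the open end of the left (loaded) stand, and hung it on the spare stand's arm. It hangs upright at about x 0 in that stand's frame; I measured its tab within about 2 mm of where I meant it to be.
- **Perforated carrier:** I pushed it forward slowly by its tab, without lifting it, until it came off the arm and slid to about x −86 mm. It tipped forward about 4° for a moment while its bail was leaving the arm, then dropped flat.
- **Last checks:**
  - The perforated carrier's pitch is about 0°, and its top is at 35.4 mm, which fits standing on the tray floor.
  - Its bail is about 15 mm clear of the arm end.
  - A fitted sideways tilt of 0.4–0.9° is probably measurement error.
  - The timer, bottle, jar and tape look unmoved in the last pictures.
- **Disagreements:** The first overhead camera estimates of the stands were 3–5 mm off sideways. I used the wrist camera's depth readings instead.

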